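# Unstack the spectrometer's sample holders into their seats

### The job

The four aluminium sample holders of the infrared microscope have been left in two stacks among their seats. Take the stacks apart and set every holder gently, not dropped, into the grey seat whose recess matches its own shape and size (oblong, large round, square, small round), upright and flat on the floor of the recess. Leave the bottle and the mouse where they are.

Things in the scene. Friction and masses are not known exactly. Their poses are not given: they have to be found in the camera images.
- slide_carrier: Slide carrier: loose oblong aluminium block, 56 (x) x 100 (y) x 40 (z) mm, flat top with a dark long slot marking. About 0.35 kg. Stands on the bench at the start with one of the two small holders stacked on its top. Origin: centre of the underside; long side along its y, z up.
- round_cell: Round cell: loose aluminium drum, 64 mm diameter, 40 mm high, flat dark top face and dark bands. About 0.32 kg. Stands on the bench at the start with the other small holder stacked on its top. Origin: centre of the underside; z up.
- cuvette_block: Cuvette block: loose square aluminium block, 38 x 38 mm, 50 mm high, with a 15 mm square well in its top and small dark side windows. About 0.13 kg. Starts on top of the slide carrier or of the round cell, turned at any angle. Origin: centre of the underside; x and y square to its sides, z up.
- sample_cup: Sample cup: loose round open aluminium cup, 40 mm diameter, 50 mm high, 4 mm wall, inner floor dark and 20 mm up. About 0.11 kg. Starts on top of the slide carrier or of the round cell. Origin: centre of the underside; z up.
- seat_oblong: Seat of the slide carrier: fixed flat grey plastic tray, 88 (x) x 132 (y) mm, 8 mm high, with one oblong 72 x 116 mm recess 5 mm deep (its floor is dark, 3 mm above the bench). Origin: centre of the underside; z up, long side along its y.
- seat_big_round: Seat of the round cell: fixed flat grey plastic tray, 92 x 92 mm, 8 mm high, with one round 80 mm diameter recess 5 mm deep (its floor is dark, 3 mm above the bench). Origin: centre of the underside; z up.
- seat_square: Seat of the cuvette block: fixed flat grey plastic tray, 66 x 66 mm, 8 mm high, with one square 54 x 54 mm recess 5 mm deep (its floor is dark, 3 mm above the bench). Origin: centre of the underside; z up, x and y square to its sides.
- seat_small_round: Seat of the sample cup: fixed flat grey plastic tray, 68 x 68 mm, 8 mm high, with one round 56 mm diameter recess 5 mm deep (its floor is dark, 3 mm above the bench). Origin: centre of the underside; z up.
- bottle: Bystander: closed amber bottle, 60 mm diameter, 120 mm high, standing on the bench at the left of the work. Origin: centre of the underside.
- mouse: Bystander: black computer mouse, 105 x 60 x 30 mm, lying on the bench at the right of the work. Origin: centre of the underside.
Mind the look-alikes: they are no part of the job. Leave any orange or turquoise look-alike of the round_cell alone.

How it is judged:
By the outcome, as a careful person would: the job done as asked, in the order asked, and still so for the second after the job is handed in, with the robot touching nothing.
It also fails if it takes over 112 s, if anything falls off the work surface, if the arm or the gripper's body presses on something with over 40 N, if the wrist force passes 120 N, or if a joint passes its speed limit or range.

### The arm

A 6-joint arm with a two-finger parallel gripper is mounted at the origin on the work surface. World frame = base frame: x ahead of the robot, y to its left, z up, the work surface at z = 0. Lengths are in m, angles in degrees, forces in N, time in s.
With the tool pointing down it reaches from about 0.325 to 0.9 m from the base axis. Payload 6.1 kg.
Tool frame: the origin (TCP) lies at the very end of the fingers, on their centre line; the grasp point (between the pads) lies 19 mm behind it; z points along the fingers, y is the line along which they close (so a half turn about z gives the same grasp; the last joint's range is limited). The gripper opens to 87 mm and grips with 3 to 60 N. Pads are 19 mm wide; open, the fingers measure 117 mm over their backs; the gripper's body (75 mm by 190 mm) begins 51 mm behind the grasp point.
Start: joints at [-83.027, 12.628, 87.462, -0, 79.91, -7.225], TCP at [0.153, -0.606, 0.223] pointing down, gripper open.
Joint ranges: [-170.65, 170.65], [-52.31, 119.04], [5.05, 147.46], [-71.25, 251.25], [11.57, 151.72], [-153.62, 153.62]. Speed limits (degrees/s): [147.25, 147.25, 172.46, 180, 180, 180].

### API

Orientations are given as [roll, pitch, yaw] about the fixed x, y, z axes, in that order (R = Rz(yaw) Ry(pitch) Rx(roll)).
In Python, from rig import arm gives the robot as it stands. The module is installed in compiled form; this text tells all that it offers.
- The arm moves only by the tool carry_out, never from a script. Its argument "motion" is a list of rows, each an object with "claw": the opening, from -1 (shut) to 1 (fully open); "delta_pos": the shift along the tool's x, y, z in units of 40 mm (1.0 is 40 mm), a list of three; "roll": the turn about the tool's z in degrees. A call has 1 to 12 rows; each row shifts and turns the commanded pose from where the row before left it, along the tool's axes as they then stand; what a row does not reach is not made up. A row lasts 1/8 s, in which the tool goes at most 62.5 mm and 10.7 degrees, less where a joint would pass 70% of its speed; a pose out of reach is approached as far as the arm can. A call is refused whole if a number of a shift passes 1 or a number of a turn 10.7, either way. A call with a gripper value outside its range is refused whole. The fingers move at their own pace and stop on an object; "force" is the grip in N (left out, the last holds). Time passes only in rows, so rows that do not move let the fingers close. It gives the time, the measured TCP pose, the force, the opening and the grip force at its end, in the units of the state.
- arm.get_obs(): the state, without advancing time (a new reading comes with each control period).
- arm.get_image(name): name is "side" or "top"; returns a dict with "pixels" (420x560x3 uint8, red, green, blue), "z_map" (420x560 float32, m along the optical axis (not along the pixel's ray), 0 where there is no reading), "fx", "fy", "cx", "cy" (pixels), "k1" (the pictures are not rectified: a ray, as slopes to the right and down, at radius r is drawn at 1 + k1 r^2 times it, then the intrinsics apply), "pose" (4x4, takes a point from camera to world coordinates). Camera axes: x right, y up, looking along -z (the intrinsics and any distortion apply to the point x, -y, -z); pixel columns grow to the right and rows downward; lengths in m; the calibration is good to about 2 mm. A picture is of the moment at which its call begins.
- arm.sign_off(): hands the job in; it is judged then, once.
The state is a dict: "time": time; "joint_pos": joint angles; "joint_velocities": joint speeds; "joint_efforts": joint torques, N m; "tcp_pos": TCP position; "eef_rot": TCP orientation; "ft_force": force on the tool from outside, world axes, zero at the start; "torque": the same for the moment, N m; "gripper_width": opening from 0.0 (shut) to 1.0 (fully open); "grasp_force": force on a finger pad.
Only numpy, scipy, OpenCV 4.12 (cv2) and the standard library are available. Lean on these libraries where they do the work, as an engineer would, in place of code of your own. Each camera call takes 0.05 s, during which the arm holds its last target. There are 200 camera calls.

## Working session

There is one attempt and no reset: what is moved stays moved. The work goes in short steps, Python scripts to look and compute and a tool call to move; the robot and the scene stay as the last step left them, time stands still between calls to the robot, and variables do not carry over. Pictures are saved under pics/ and viewed, at most 14 in all, crops included, and the job is handed in when it is done.

Besides the shell and the picture viewer there is one more tool, called after "Emit:" by a JSON object that holds its "op" and its "data", one argument or row to a line. carry_out: Moves the arm, as the interface text tells. Its arguments: {"type":"object","properties":{"motion":{"type":"array"},"force":{"type":"number"}},"required":["motion"]}

```bash
mkdir -p pics; cat > h.py <<'E'
import numpy as np, cv2
from rig import arm
def snap(n,f):
    d=arm.get_image(n); cv2.imwrite('pics/'+f+'.png',cv2.cvtColor(d['pixels'],cv2.COLOR_RGB2BGR)); np.savez(f+'.npz',**d); return d
def cloud(d):
    # world xyz for every pixel
    h,w=d['z_map'].shape; u,v=np.meshgrid(np.arange(w),np.arange(h))
    r=rays(d,np.stack([u.ravel(),v.ravel()],1))
    p=(r*d['z_map'].ravel()[:,None])@d['pose'][:3,:3].T+d['pose'][:3,3]
    return p.reshape(h,w,3)
def rays(d,uv):
    K=np.array([[d['fx'],0,d['cx']],[0,d['fy'],d['cy']],[0,0,1.]],float)
    s=cv2.undistortPoints(np.asarray(uv,float).reshape(-1,1,2),K,np.array([d['k1'],0,0,0],float)).reshape(-1,2)
    return np.c_[s[:,0],-s[:,1],-np.ones(len(s))]
def onplane(d,uv,z):
    r=rays(d,uv)@d['pose'][:3,:3].T; o=d['pose'][:3,3]
    return o+r*((z-o[2])/r[:,2])[:,None]
E
python3 - <<'E'
from h import *
for n in('top','side'):
    d=snap(n,n+'0'); print(n,d['pose'].round(3).tolist(),d['fx'],d['k1'])
print(arm.get_obs())
E
```

```text
top [[-0.0, 0.993, -0.114, 0.407], [-1.0, 0.002, 0.022, 0.01], [0.022, 0.114, 0.993, 0.997], [0.0, 0.0, 0.0, 1.0]] 421.35419994411217 -0.0819890309830672
side [[-0.959, 0.181, -0.216, 0.3], [-0.282, -0.573, 0.77, 0.787], [0.015, 0.799, 0.601, 0.644], [0.0, 0.0, 0.0, 1.0]] 448.0152838303738 -0.07481942905088858
{'time': 0.1, 'joint_pos': array([-8.30274057e+01,  1.26707403e+01,  8.75178338e+01, -1.04758753e-03,
        7.99103512e+01, -7.22388105e+00]), 'joint_velocities': array([-0.10481441, -0.07619718, -0.16604602,  0.07222296, -0.09021848,
       -0.02744169]), 'joint_efforts': array([ 1.08281016e-03, -4.95942736e+01, -3.88518620e+01,  6.99974759e-02,
        5.14588610e-02, -5.18456829e-05]), 'tcp_pos': array([ 0.15321486, -0.60536393,  0.22155917]), 'eef_rot': array([-1.7990173e+02, -1.1416653e-02,  1.4196650e+01]), 'ft_force': array([0.43020606, 0.63794513, 0.35402465]), 'torque': array([0.00293837, 0.01133456, 0.05729464]), 'grasp_force': 0.0, 'gripper_width': 0.9965317894425428}
```

View pics/top0.png

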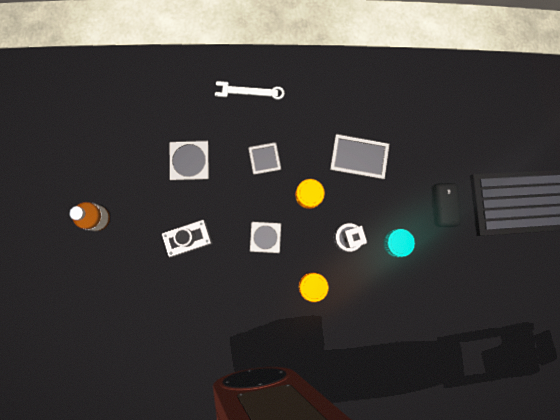

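View pics/side0.png

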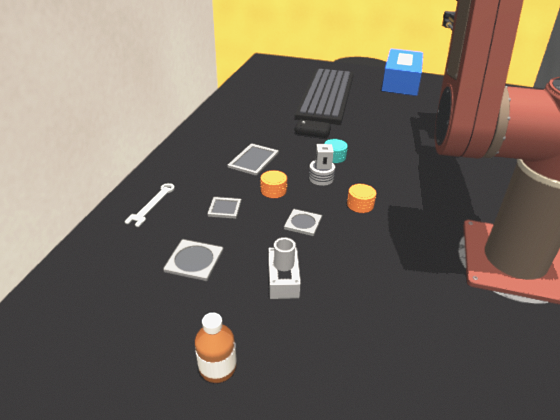

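The top view shows the carrier with the cup at (187,238) and the round cell with the cuvette at (350,237). The seats are big round (189,160), square (264,158), oblong (360,156) and small round (265,237). The orange and turquoise drums are decoys.

```bash
cat >> h.py <<'E'
def layer(d,cen,R,zlo,zhi,z):
    """minAreaRect & enclosing circle of bright pixels/points with height in [zlo,zhi], cast onto plane z; world xy (m, deg)"""
    P=cloud(d); m=(d['z_map']>0)&(P[...,2]>zlo)&(P[...,2]<zhi)
    v,u=np.nonzero(m); k=np.hypot(u-cen[0],v-cen[1])<R
    q=onplane(d,np.c_[u,v][k],z)[:,:2]
    if len(q)<5: return len(q)
    (c,s,a)=cv2.minAreaRect((q*1000).astype(np.float32)); cc,r=cv2.minEnclosingCircle((q*1000).astype(np.float32))
    return len(q),np.round(c,1),np.round(s,1),round(a,1),np.round(cc,1),round(r,1)
def outline(d,cen,R,z,thr=110,sat=60):
    """bright low-saturation blob nearest the centre, cast on plane z"""
    g=cv2.cvtColor(d['pixels'],cv2.COLOR_RGB2HSV); m=((g[...,2]>thr)&(g[...,1]<sat)).astype(np.uint8)
    mm=np.zeros_like(m); cv2.circle(mm,cen,R,1,-1); m&=mm
    cs,_=cv2.findContours(m,cv2.RETR_EXTERNAL,cv2.CHAIN_APPROX_NONE)
    c=max(cs,key=cv2.contourArea).reshape(-1,2); q=(onplane(d,c,z)[:,:2]*1000).astype(np.float32)
    (c0,s,a)=cv2.minAreaRect(q); return np.round(c0,1),np.round(s,1),round(a,1)
E
python3 - <<'E'
from h import *
d=dict(np.load('top0.npz')); P=cloud(d)
for n,c,R in(('bigR',(189,160),32),('sq',(264,158),24),('obl',(360,156),40),('smR',(265,237),25)): print(n,outline(d,c,R,.008),P[c[1],c[0]].round(4))
print('carr out',outline(d,(187,238),34,.04))
for n,c in(('carr',(187,238)),('cell',(350,237))):
    for lo,hi,z in((.03,.05,.04),(.075,.11,.09)): print(n,z,layer(d,c,36 if n=='carr' else 25,lo,hi,z))
I=cv2.imread('pics/top0.png')
cv2.imwrite('pics/crop0.png',np.hstack([cv2.resize(I[205:270,150:225],None,fx=5,fy=5,interpolation=2),cv2.resize(I[205:270,315:390],None,fx=5,fy=5,interpolation=2)]))
for n,c,R in(('dec',(400,243),20),('dec2',(310,193),20),('dec3',(313,287),20),('bottle',(88,214),25)): print(n,layer(d,c,R,.03,.2,.04))
E
```

```text
bigR (array([643.4, 195.4]), array([93.9, 93.7]), 1.9) [ 6.451e-01  1.956e-01 -2.000e-04]
sq (array([648.8,  13.7]), array([68.5, 68.6]), 10.8) [ 6.505e-01  1.440e-02 -1.000e-04]
obl (array([ 655.1, -217.2]), array([134. ,  90.1]), 80.3) [ 0.6556 -0.2184  0.0058]
smR (array([459.3,  11.5]), array([70.3, 70.4]), 89.9) [0.4595 0.0115 0.0013]
carr out (array([454.8, 191.1]), array([ 57.7, 100.9]), 18.7)
carr 0.04 (792, array([455.6, 190.7]), array([ 56.3, 101.6]), 18.6, array([455.3, 190.9]), 55.8)
carr 0.09 (133, array([455.6, 187.8]), array([36.6, 39.1]), 0.2, array([455.9, 188.1]), 20.7)
cell 0.04 (291, array([ 458. , -175.2]), array([62.9, 54.9]), 7.9, array([ 458.1, -179.4]), 32.2)
cell 0.09 (295, array([ 456.2, -183.5]), array([37.9, 40.8]), 16.3, array([ 455.9, -183.7]), 26.7)
dec (600, array([ 444.8, -300. ]), array([63.7, 62.1]), 89.7, array([ 444.9, -299.5]), 32.4)
dec2 (580, array([559. , -90.9]), array([62.4, 60.7]), 89.6, array([560.2, -90.7]), 32.0)
dec3 (641, array([345.4, -97.4]), array([63.5, 62.2]), 44.5, array([345., -97.]), 32.4)
bottle (740, array([504.5, 420.2]), array([60.1, 83.3]), 0.1, array([505.5, 420.2]), 42.4)
```

View pics/crop0.png

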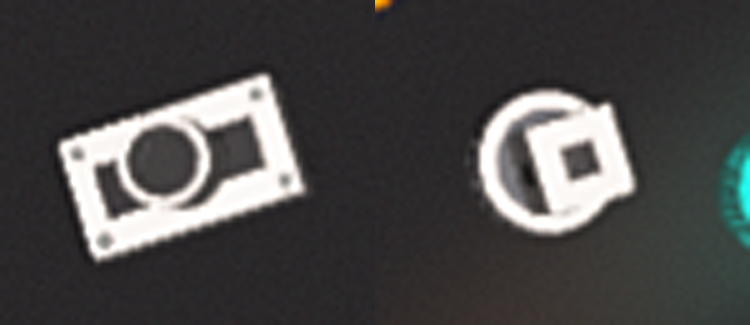

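The crop confirms the stacks: the cup sits near the carrier's middle, and the cuvette is offset on the cell towards the turquoise decoy. Measurements agree with the nominal sizes, so I'll start moving with the cuvette.

```bash
cat > go.py <<'E'
import sys; from h import *
from scipy.spatial.transform import Rotation as Ro
o=arm.get_obs(); x,y,z,w=map(float,sys.argv[1:5]); R=Ro.from_euler('xyz',o['eef_rot'],degrees=True)
print('t',o['time'],'tcp',o['tcp_pos'].round(4),o['eef_rot'].round(1),'units',(R.inv().apply(np.array([x,y,z])-o['tcp_pos'])/.04).round(2),'turn',round(w-o['eef_rot'][2],1),'(tool +roll = yaw minus)')
E
python3 go.py .456 -.1836 .13 16.3
```

```text
t 0.1 tcp [ 0.1532 -0.6054  0.2216] [-179.9   -0.    14.2] units [ 9.92 -8.36  2.31] turn 2.1 (tool +roll = yaw minus)
```

Emit:
{"op": "carry_out", "data": {
  "motion": [
    {"claw": 1,"delta_pos": [0.4,-0.34,0],"roll": 0},
    {"claw": 1,"delta_pos": [0.85,-0.72,0.1],"roll": 0},
    {"claw": 1,"delta_pos": [0.9,-0.76,0.1],"roll": 0},
    {"claw": 1,"delta_pos": [0.9,-0.76,0.1],"roll": 0},
    {"claw": 1,"delta_pos": [0.95,-0.8,0.1],"roll": 0},
    {"claw": 1,"delta_pos": [0.95,-0.8,0.1],"roll": 0},
    {"claw": 1,"delta_pos": [0.95,-0.8,0.1],"roll": 0},
    {"claw": 1,"delta_pos": [0.95,-0.8,0.1],"roll": 0},
    {"claw": 1,"delta_pos": [0.9,-0.76,0.1],"roll": 0},
    {"claw": 1,"delta_pos": [0.9,-0.76,0.1],"roll": 0},
    {"claw": 1,"delta_pos": [0.85,-0.72,0.1],"roll": 0},
    {"claw": 1,"delta_pos": [0.42,-0.34,0.8],"roll": -2.1}
  ]
}}

```text
time: 1.6
tcp_pos: [0.4584, -0.1823, 0.1524]
eef_rot: [179.8, -0.2, 16.5]
ft_force: [0.2, -0.2, -0.1]
gripper_width: 0.999
grasp_force: 0.0
```

```bash
python3 go.py .456 -.1836 .055 16.3
```

```text
t 1.6 tcp [ 0.4584 -0.1823  0.1524] [179.8  -0.2  16.5] units [-0.08  0.01  2.43] turn -0.2 (tool +roll = yaw minus)
```

Emit:
{"op": "carry_out", "data": {
  "motion": [
    {"claw": 1,"delta_pos": [-0.05,0,0.4],"roll": 0},
    {"claw": 1,"delta_pos": [0,0,0.7],"roll": 0},
    {"claw": 1,"delta_pos": [0,0,0.7],"roll": 0},
    {"claw": 1,"delta_pos": [0,0,0.4],"roll": 0},
    {"claw": 1,"delta_pos": [0,0,0.2],"roll": 0},
    {"claw": 1,"delta_pos": [0,0,0],"roll": 0},
    {"claw": 1,"delta_pos": [0,0,0],"roll": 0}
  ]
}}

```text
time: 2.48
tcp_pos: [0.4547, -0.1855, 0.0555]
eef_rot: [179.9, -0.1, 16.3]
ft_force: [0.2, 0.2, -0.0]
gripper_width: 0.999
grasp_force: 0.0
```

```bash
python3 go.py .456 -.1836 .055 16.3; python3 -c "
from h import *
snap('side','side1')"
```

```text
t 2.475 tcp [ 0.4547 -0.1855  0.0555] [ 1.799e+02 -1.000e-01  1.630e+01] units [ 0.04 -0.04  0.01] turn 0.0 (tool +roll = yaw minus)
```

View pics/side1.png

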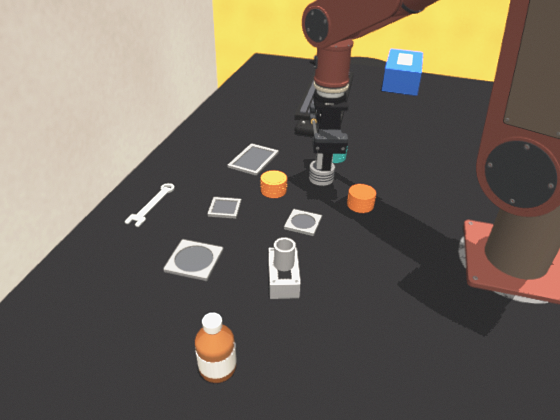

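The fingers straddle the cuvette at about (322,155), above the cell. I'll nudge the tool to centre, then close and lift.

Emit:
{"op": "carry_out", "data": {
  "motion": [
    {"claw": 1,"delta_pos": [0.04,-0.04,0],"roll": 0},
    {"claw": 0.2,"delta_pos": [0,0,0],"roll": 0},
    {"claw": -0.2,"delta_pos": [0,0,0],"roll": 0},
    {"claw": -0.5,"delta_pos": [0,0,0],"roll": 0},
    {"claw": -0.5,"delta_pos": [0,0,0],"roll": 0},
    {"claw": -0.5,"delta_pos": [0,0,0],"roll": 0},
    {"claw": -0.5,"delta_pos": [0,0,-0.2],"roll": 0},
    {"claw": -0.5,"delta_pos": [0,0,-0.5],"roll": 0},
    {"claw": -0.5,"delta_pos": [0,0,-0.7],"roll": 0},
    {"claw": -0.5,"delta_pos": [0,0,-0.5],"roll": 5.5},
    {"claw": -0.5,"delta_pos": [0,0,0],"roll": 0}
  ],
  "force": 15
}}

```text
time: 3.9
tcp_pos: [0.4564, -0.1837, 0.1325]
eef_rot: [179.8, -0.2, 10.8]
ft_force: [-0.4, 0.1, -1.9]
gripper_width: 0.434
grasp_force: 15.0
```

```bash
python3 go.py .6488 .0137 .020 10.8
```

```text
t 3.9 tcp [ 0.4564 -0.1837  0.1325] [179.8  -0.2  10.8] units [ 5.64 -3.95  2.82] turn -0.0 (tool +roll = yaw minus)
```

Emit:
{"op": "carry_out", "data": {
  "motion": [
    {"claw": -0.5,"delta_pos": [0.4,-0.28,0],"roll": 0},
    {"claw": -0.5,"delta_pos": [0.7,-0.49,0],"roll": 0},
    {"claw": -0.5,"delta_pos": [0.9,-0.63,0],"roll": 0},
    {"claw": -0.5,"delta_pos": [0.9,-0.63,0],"roll": 0},
    {"claw": -0.5,"delta_pos": [0.9,-0.63,0],"roll": 0},
    {"claw": -0.5,"delta_pos": [0.9,-0.63,0],"roll": 0},
    {"claw": -0.5,"delta_pos": [0.6,-0.42,0],"roll": 0},
    {"claw": -0.5,"delta_pos": [0.34,-0.24,0.4],"roll": 0},
    {"claw": -0.5,"delta_pos": [0,0,0.7],"roll": 0},
    {"claw": -0.5,"delta_pos": [0,0,0.7],"roll": 0},
    {"claw": -0.5,"delta_pos": [0,0,0.4],"roll": 0},
    {"claw": -0.5,"delta_pos": [0,0,0],"roll": 0}
  ]
}}

```text
time: 5.4
tcp_pos: [0.6453, 0.0146, 0.0402]
eef_rot: [-179.9, 0.2, 10.8]
ft_force: [0.5, -1.0, -2.0]
gripper_width: 0.434
grasp_force: 15.0
```

```bash
python3 go.py .6488 .0137 .018 10.8; python3 -c "
from h import *
snap('side','side2');I=cv2.imread('pics/side2.png');cv2.imwrite('pics/side2c.png',cv2.resize(I[120:260,150:290],None,fx=4,fy=4,interpolation=2))"
```

```text
t 5.4 tcp [0.6453 0.0146 0.0402] [-179.9    0.2   10.8] units [0.08 0.04 0.55] turn -0.0 (tool +roll = yaw minus)
```

View pics/side2c.png

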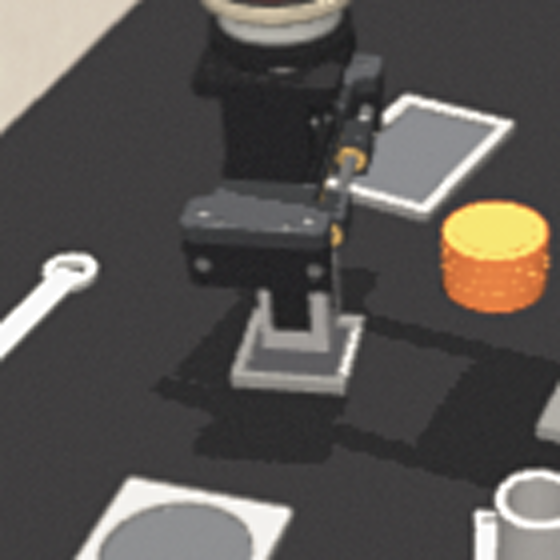

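The cuvette hovers centred over the square recess, around (290,340) in the crop. Now I'll lower it gently.

Emit:
{"op": "carry_out", "data": {
  "motion": [
    {"claw": -0.5,"delta_pos": [0.07,0.03,0],"roll": 0},
    {"claw": -0.5,"delta_pos": [0,0,0.2],"roll": 0},
    {"claw": -0.5,"delta_pos": [0,0,0.15],"roll": 0},
    {"claw": -0.5,"delta_pos": [0,0,0.06],"roll": 0},
    {"claw": -0.5,"delta_pos": [0,0,0.05],"roll": 0},
    {"claw": -0.5,"delta_pos": [0,0,0.05],"roll": 0},
    {"claw": -0.5,"delta_pos": [0,0,0],"roll": 0}
  ]
}}

```text
time: 6.32
tcp_pos: [0.6503, 0.0138, 0.0223]
eef_rot: [180.0, -0.0, 10.8]
ft_force: [-0.7, -1.0, -0.8]
gripper_width: 0.437
grasp_force: 15.0
```

Emit:
{"op": "carry_out", "data": {
  "motion": [
    {"claw": -0.5,"delta_pos": [0,0,0.03],"roll": 0},
    {"claw": -0.5,"delta_pos": [0,0,0],"roll": 0},
    {"claw": -0.5,"delta_pos": [0,0,0],"roll": 0}
  ]
}}

```text
time: 6.7
tcp_pos: [0.6504, 0.0138, 0.0222]
eef_rot: [180.0, -0.0, 10.8]
ft_force: [-2.4, 0.3, 6.9]
gripper_width: 0.435
grasp_force: 15.0
```

```bash
python3 -c "
from h import *
snap('side','side3');I=cv2.imread('pics/side3.png');a=cv2.resize(I[170:240,190:260],None,fx=8,fy=8,interpolation=2)
cv2.imwrite('pics/side3c.png',a)"; python3 go.py .6488 .0137 .018 10.8
```

```text
t 6.75 tcp [0.6504 0.0138 0.0222] [180.   -0.   10.8] units [-0.04 -0.    0.11] turn -0.0 (tool +roll = yaw minus)
```

View pics/side3c.png

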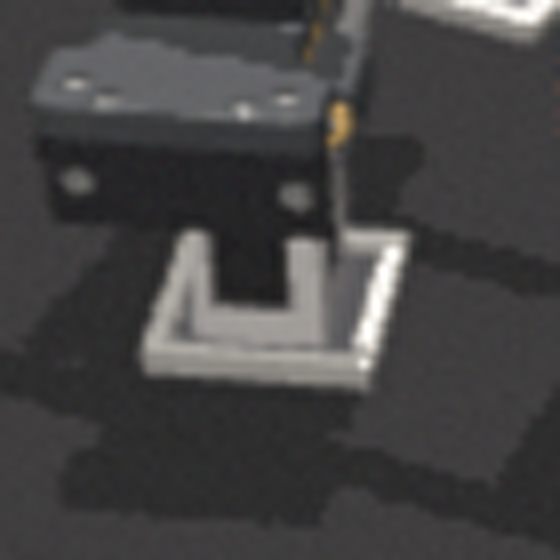

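```bash
python3 - <<'E'
from h import *
d=dict(np.load('side0.npz'))
for n,c,R in(('bigR',(194,259),38),('sq',(225,207),24),('obl',(253,158),32),('smR',(303,222),24)): print(n,outline(d,c,R,.008,thr=120))
d=dict(np.load('side3.npz'))
# block front-bottom corners & seat inner-front corners in crop px/8+offset
pts=np.array([[193,342],[328,345],[172,345],[352,355],[145,345]])/8-.5+[190,170]
for z in(.003,.008): print(z,onplane(d,pts,z)[:,:2].round(4).tolist())
P=cloud(d)
for u,v in((201,210),(229,210),(222,211)): print(P[v,u].round(4))
for v in range(203,216): print(v,P[v,227].round(4),d['pixels'][v,227])
E
```

```text
bigR (array([642.1, 198.6]), array([ 95.6, 100.2]), 1.7)
sq (array([646.7,  18. ]), array([69. , 76.7]), 10.5)
obl (array([ 653.7, -211.9]), array([142.1,  92.6]), 80.3)
smR (array([457.9,  15.4]), array([77.3, 70.8]), 87.1)
0.003 [[0.6642, 0.0396], [0.6264, 0.0291], [0.6695, 0.0427], [0.6181, 0.0314], [0.677, 0.0451]]
0.008 [[0.6614, 0.0454], [0.6238, 0.035], [0.6666, 0.0485], [0.6156, 0.0373], [0.674, 0.0509]]
[0.3003 0.7867 0.6438]
[0.6291 0.0306 0.0112]
[0.6461 0.0323 0.0055]
203 [0.6335 0.0294 0.0295] [162 158 153]
204 [0.6325 0.0321 0.0288] [161 157 154]
205 [0.6341 0.0286 0.0231] [156 152 148]
206 [0.634  0.0294 0.0208] [155 151 147]
207 [0.6331 0.0319 0.0199] [156 152 149]
208 [0.6334 0.0316 0.0167] [155 150 147]
209 [0.6333 0.0321 0.0142] [160 156 151]
210 [0.6333 0.0325 0.0116] [160 156 153]
211 [0.6346 0.03   0.0065] [161 157 153]
212 [0.6341 0.0314 0.0048] [155 151 148]
213 [0.6342 0.0315 0.0019] [127 125 124]
214 [0.6298 0.0418 0.0076] [173 170 163]
215 [0.6297 0.0426 0.0053] [152 149 143]
```

The depth data puts the block's front face inside the rim and reaching the recess floor, so I'll release it.

Emit:
{"op": "carry_out", "data": {
  "motion": [
    {"claw": -0.5,"delta_pos": [0,0,-0.05],"roll": 0},
    {"claw": 0.1,"delta_pos": [0,0,0],"roll": 0},
    {"claw": 0.5,"delta_pos": [0,0,0],"roll": 0},
    {"claw": 0.8,"delta_pos": [0,0,0],"roll": 0},
    {"claw": 1,"delta_pos": [0,0,-0.3],"roll": 0},
    {"claw": 1,"delta_pos": [0,0,-0.7],"roll": 0},
    {"claw": 1,"delta_pos": [0,0,-0.9],"roll": 0},
    {"claw": 1,"delta_pos": [0,0,-0.9],"roll": 0},
    {"claw": 1,"delta_pos": [0,0,-0.3],"roll": 0},
    {"claw": 1,"delta_pos": [0,0,0],"roll": 0}
  ]
}}

```text
time: 8.0
tcp_pos: [0.6507, 0.0138, 0.1479]
eef_rot: [180.0, -0.1, 10.8]
ft_force: [0.6, -1.3, -0.8]
gripper_width: 0.996
grasp_force: 0.0
```

```bash
python3 - <<'E'
from h import *
d=snap('side','side4'); P=cloud(d)
m=(d['z_map']>0)&(abs(P[...,0]-.65)<.05)&(abs(P[...,1]-.014)<.05)
t=P[m&(P[...,2]>.047)&(P[...,2]<.06)];print(t.mean(0),t.min(0),t.max(0),np.median(t[:,2]))
E
python3 go.py .458 -.1794 .11 10.8;python3 go.py .4558 .188 .12 10.8
```

```text
[0.64831079 0.01719646 0.05109757] [ 0.62722521 -0.00964914  0.0470475 ] [0.67019455 0.0377217  0.05481443] 0.05122128910907542
t 8.05 tcp [0.6497 0.0139 0.1463] [-180.     0.    10.8] units [-5.61  3.85  0.91] turn 0.0 (tool +roll = yaw minus)
t 8.05 tcp [0.6497 0.0139 0.1463] [-180.     0.    10.8] units [-3.95 -5.18  0.66] turn 0.0 (tool +roll = yaw minus)
```

Emit:
{"op": "carry_out", "data": {
  "motion": [
    {"claw": 1,"delta_pos": [-0.3,-0.4,0],"roll": 0},
    {"claw": 1,"delta_pos": [-0.5,-0.66,0],"roll": 0},
    {"claw": 1,"delta_pos": [-0.6,-0.78,0],"roll": 0},
    {"claw": 1,"delta_pos": [-0.6,-0.78,0],"roll": 0},
    {"claw": 1,"delta_pos": [-0.6,-0.78,0],"roll": 0},
    {"claw": 1,"delta_pos": [-0.6,-0.78,0],"roll": 0},
    {"claw": 1,"delta_pos": [-0.5,-0.66,0],"roll": 0},
    {"claw": 1,"delta_pos": [-0.25,-0.34,0.3],"roll": 0},
    {"claw": 1,"delta_pos": [0,0,0.3],"roll": 0},
    {"claw": 1,"delta_pos": [0,0,0],"roll": 0},
    {"claw": 1,"delta_pos": [0,0,0],"roll": 0}
  ]
}}

```text
time: 9.43
tcp_pos: [0.4568, 0.187, 0.1226]
eef_rot: [180.0, 0.0, 10.7]
ft_force: [0.7, -0.9, 0.9]
gripper_width: 1.0
grasp_force: 0.0
```

```bash
python3 go.py .4558 .188 .057 10.8
```

```text
t 9.425 tcp [0.4568 0.187  0.1226] [180.    0.   10.7] units [-0.02 -0.03  1.64] turn 0.1 (tool +roll = yaw minus)
```

Emit:
{"op": "carry_out", "data": {
  "motion": [
    {"claw": 1,"delta_pos": [-0.02,-0.03,0.3],"roll": 0},
    {"claw": 1,"delta_pos": [0,0,0.6],"roll": 0},
    {"claw": 1,"delta_pos": [0,0,0.5],"roll": 0},
    {"claw": 1,"delta_pos": [0,0,0.24],"roll": 0},
    {"claw": 0.6,"delta_pos": [0,0,0],"roll": 0},
    {"claw": 0.2,"delta_pos": [0,0,0],"roll": 0},
    {"claw": -0.2,"delta_pos": [0,0,0],"roll": 0},
    {"claw": -0.5,"delta_pos": [0,0,0],"roll": 0},
    {"claw": -0.5,"delta_pos": [0,0,0],"roll": 0},
    {"claw": -0.5,"delta_pos": [0,0,0],"roll": 0}
  ],
  "force": 15
}}

```text
time: 10.68
tcp_pos: [0.4552, 0.1888, 0.0575]
eef_rot: [-180.0, -0.0, 10.8]
ft_force: [-0.2, 0.8, 0.6]
gripper_width: 0.451
grasp_force: 15.0
```

Emit:
{"op": "carry_out", "data": {
  "motion": [
    {"claw": -0.5,"delta_pos": [0,0,-0.2],"roll": 0},
    {"claw": -0.5,"delta_pos": [0,0,-0.5],"roll": 0},
    {"claw": -0.5,"delta_pos": [0,0,-0.7],"roll": 0},
    {"claw": -0.5,"delta_pos": [0,0,-0.4],"roll": 0},
    {"claw": -0.5,"delta_pos": [0,0,0],"roll": 0},
    {"claw": -0.5,"delta_pos": [0,0,0],"roll": 0}
  ]
}}

```text
time: 11.42
tcp_pos: [0.4544, 0.1886, 0.1284]
eef_rot: [180.0, 0.1, 10.8]
ft_force: [-0.0, -0.2, -1.8]
gripper_width: 0.45
grasp_force: 15.0
```

```bash
python3 go.py .4593 .0115 .02 10.8
```

```text
t 11.425 tcp [0.4544 0.1886 0.1284] [1.80e+02 1.00e-01 1.08e+01] units [-0.71  4.37  2.71] turn -0.0 (tool +roll = yaw minus)
```

Emit:
{"op": "carry_out", "data": {
  "motion": [
    {"claw": -0.5,"delta_pos": [-0.05,0.3,0],"roll": 0},
    {"claw": -0.5,"delta_pos": [-0.1,0.6,0],"roll": 0},
    {"claw": -0.5,"delta_pos": [-0.13,0.8,0],"roll": 0},
    {"claw": -0.5,"delta_pos": [-0.13,0.8,0],"roll": 0},
    {"claw": -0.5,"delta_pos": [-0.13,0.8,0],"roll": 0},
    {"claw": -0.5,"delta_pos": [-0.1,0.7,0],"roll": 0},
    {"claw": -0.5,"delta_pos": [-0.07,0.37,0.4],"roll": 0},
    {"claw": -0.5,"delta_pos": [0,0,0.7],"roll": 0},
    {"claw": -0.5,"delta_pos": [0,0,0.7],"roll": 0},
    {"claw": -0.5,"delta_pos": [0,0,0.4],"roll": 0},
    {"claw": -0.5,"delta_pos": [0,0,0],"roll": 0},
    {"claw": -0.5,"delta_pos": [0,0,0],"roll": 0}
  ]
}}

```text
time: 12.92
tcp_pos: [0.4606, 0.0118, 0.0419]
eef_rot: [180.0, -0.1, 10.8]
ft_force: [-0.1, -0.8, -1.3]
gripper_width: 0.451
grasp_force: 15.0
```

```bash
python3 go.py .4593 .0115 .021 10.8
```

```text
t 12.925 tcp [0.4606 0.0118 0.0419] [ 1.80e+02 -1.00e-01  1.08e+01] units [-0.03  0.    0.52] turn -0.0 (tool +roll = yaw minus)
```

Emit:
{"op": "carry_out", "data": {
  "motion": [
    {"claw": -0.5,"delta_pos": [-0.03,0,0.15],"roll": 0},
    {"claw": -0.5,"delta_pos": [0,0,0.15],"roll": 0},
    {"claw": -0.5,"delta_pos": [0,0,0.08],"roll": 0},
    {"claw": -0.5,"delta_pos": [0,0,0.05],"roll": 0},
    {"claw": -0.5,"delta_pos": [0,0,0.04],"roll": 0},
    {"claw": -0.5,"delta_pos": [0,0,0],"roll": 0},
    {"claw": -0.5,"delta_pos": [0,0,0],"roll": 0}
  ]
}}

```text
time: 13.8
tcp_pos: [0.4588, 0.0115, 0.0226]
eef_rot: [180.0, -0.0, 10.8]
ft_force: [0.6, -0.2, -1.3]
gripper_width: 0.448
grasp_force: 15.0
```

Not in contact yet (-1.3 N), so I'll keep lowering in small steps.

Emit:
{"op": "carry_out", "data": {
  "motion": [
    {"claw": -0.5,"delta_pos": [0,0,0.03],"roll": 0},
    {"claw": -0.5,"delta_pos": [0,0,0.02],"roll": 0},
    {"claw": -0.5,"delta_pos": [0,0,0],"roll": 0},
    {"claw": -0.5,"delta_pos": [0,0,0],"roll": 0}
  ]
}}

```text
time: 14.3
tcp_pos: [0.4587, 0.0115, 0.0205]
eef_rot: [-180.0, 0.0, 10.8]
ft_force: [0.6, 0.4, -1.7]
gripper_width: 0.45
grasp_force: 15.0
```

Emit:
{"op": "carry_out", "data": {
  "motion": [
    {"claw": -0.5,"delta_pos": [0,0,0.03],"roll": 0},
    {"claw": -0.5,"delta_pos": [0,0,0],"roll": 0},
    {"claw": -0.5,"delta_pos": [0,0,0],"roll": 0}
  ]
}}

```text
time: 14.68
tcp_pos: [0.4588, 0.0116, 0.0204]
eef_rot: [-180.0, 0.0, 10.8]
ft_force: [-4.9, -0.1, 11.5]
gripper_width: 0.45
grasp_force: 15.0
```

Emit:
{"op": "carry_out", "data": {
  "motion": [
    {"claw": -0.5,"delta_pos": [0,0,-0.03],"roll": 0},
    {"claw": 0.1,"delta_pos": [0,0,0],"roll": 0},
    {"claw": 0.5,"delta_pos": [0,0,0],"roll": 0},
    {"claw": 0.8,"delta_pos": [0,0,0],"roll": 0},
    {"claw": 1,"delta_pos": [0,0,-0.3],"roll": 0},
    {"claw": 1,"delta_pos": [0,0,-0.7],"roll": 0},
    {"claw": 1,"delta_pos": [0,0,-0.9],"roll": 0},
    {"claw": 1,"delta_pos": [0,0,-0.6],"roll": -5},
    {"claw": 1,"delta_pos": [0,0,0],"roll": -10},
    {"claw": 1,"delta_pos": [0,0,0],"roll": -10},
    {"claw": 1,"delta_pos": [0,0,0],"roll": -10},
    {"claw": 1,"delta_pos": [0,0,0],"roll": -10}
  ]
}}

```text
time: 16.18
tcp_pos: [0.459, 0.0115, 0.1215]
eef_rot: [180.0, -0.0, 56.1]
ft_force: [0.6, -0.5, -0.0]
gripper_width: 1.001
grasp_force: 0.0
```

Emit:
{"op": "carry_out", "data": {
  "motion": [
    {"claw": 1,"delta_pos": [0,0,0],"roll": -10},
    {"claw": 1,"delta_pos": [0,0,0],"roll": -10},
    {"claw": 1,"delta_pos": [0,0,0],"roll": -10},
    {"claw": 1,"delta_pos": [0,0,0],"roll": -10},
    {"claw": 1,"delta_pos": [0,0,0],"roll": -10},
    {"claw": 1,"delta_pos": [0,0,0],"roll": -2.9},
    {"claw": 1,"delta_pos": [0,0,0],"roll": 0}
  ]
}}

```text
time: 17.05
tcp_pos: [0.459, 0.0115, 0.1213]
eef_rot: [180.0, 0.0, 108.7]
ft_force: [0.2, -0.4, 0.1]
gripper_width: 1.001
grasp_force: 0.0
```

```bash
python3 - <<'E'
from h import *
d=snap('top','top5')
print(layer(d,(187,238),36,.03,.05,.04)); print(layer(d,(350,237),25,.03,.05,.04))
E
python3 go.py .4554 .1909 .1 108.7
```

```text
(1067, array([455.6, 190.8]), array([ 56.3, 101.3]), 18.6, array([455.3, 190.9]), 55.8)
(618, array([ 458.7, -179.4]), array([62.5, 61.7]), 89.9, array([ 458.7, -179.9]), 32.2)
t 17.1 tcp [0.459  0.0115 0.1212] [180.    0.  108.6] units [4.28 1.35 0.53] turn 0.1 (tool +roll = yaw minus)
```

View pics/top5.png

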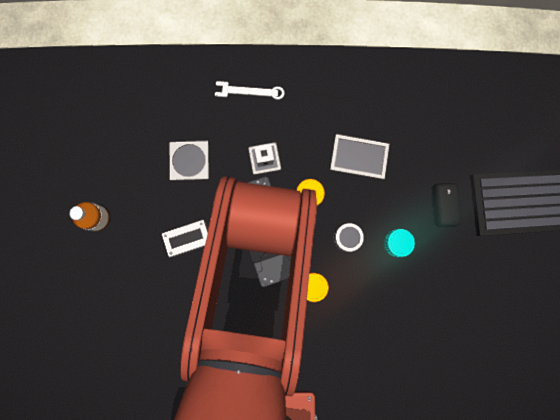

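The cuvette sits in the square seat at (264,157), and the carrier (187,238) and cell (349,237) haven't moved. Next is the carrier.

Emit:
{"op": "carry_out", "data": {
  "motion": [
    {"claw": 1,"delta_pos": [0.3,0.09,0],"roll": 0},
    {"claw": 1,"delta_pos": [0.6,0.19,0],"roll": 0},
    {"claw": 1,"delta_pos": [0.8,0.25,0],"roll": 0},
    {"claw": 1,"delta_pos": [0.8,0.25,0],"roll": 0},
    {"claw": 1,"delta_pos": [0.8,0.25,0],"roll": 0},
    {"claw": 1,"delta_pos": [0.6,0.2,0],"roll": 0},
    {"claw": 1,"delta_pos": [0.38,0.12,0],"roll": 0},
    {"claw": 1,"delta_pos": [0,0,0.4],"roll": 0},
    {"claw": 1,"delta_pos": [0,0,0.5],"roll": 0},
    {"claw": 1,"delta_pos": [0,0,0.2],"roll": 0},
    {"claw": 1,"delta_pos": [0,0,0],"roll": 0},
    {"claw": 1,"delta_pos": [0,0,0],"roll": 0}
  ]
}}

```text
time: 18.6
tcp_pos: [0.4555, 0.1908, 0.077]
eef_rot: [180.0, 0.0, 108.7]
ft_force: [-0.9, 0.5, -0.4]
gripper_width: 0.999
grasp_force: 0.0
```

```bash
python3 go.py .4554 .1909 .016 108.7
```

```text
t 18.6 tcp [0.4555 0.1908 0.077 ] [180.    0.  108.7] units [ 0.   -0.    1.53] turn 0.0 (tool +roll = yaw minus)
```

Emit:
{"op": "carry_out", "data": {
  "motion": [
    {"claw": 1,"delta_pos": [0,0,0.4],"roll": 0},
    {"claw": 1,"delta_pos": [0,0,0.5],"roll": 0},
    {"claw": 1,"delta_pos": [0,0,0.4],"roll": 0},
    {"claw": 1,"delta_pos": [0,0,0.2],"roll": 0},
    {"claw": 1,"delta_pos": [0,0,0.03],"roll": 0},
    {"claw": 0.6,"delta_pos": [0,0,0],"roll": 0},
    {"claw": 0.3,"delta_pos": [0,0,0],"roll": 0},
    {"claw": 0,"delta_pos": [0,0,0],"roll": 0},
    {"claw": 0,"delta_pos": [0,0,0],"roll": 0},
    {"claw": 0,"delta_pos": [0,0,0],"roll": 0}
  ],
  "force": 30
}}

```text
time: 19.85
tcp_pos: [0.4552, 0.1911, 0.0156]
eef_rot: [180.0, 0.0, 108.7]
ft_force: [-0.3, -0.1, 3.1]
gripper_width: 0.638
grasp_force: 30.0
```

Emit:
{"op": "carry_out", "data": {
  "motion": [
    {"claw": 0,"delta_pos": [0,0,-0.2],"roll": 0},
    {"claw": 0,"delta_pos": [0,0,-0.5],"roll": 0},
    {"claw": 0,"delta_pos": [0,0,-0.8],"roll": 0},
    {"claw": 0,"delta_pos": [0,0,-0.8],"roll": 7},
    {"claw": 0,"delta_pos": [0,0,-0.5],"roll": 7},
    {"claw": 0,"delta_pos": [0,0,-0.2],"roll": 7},
    {"claw": 0,"delta_pos": [0,0,0],"roll": 7.4},
    {"claw": 0,"delta_pos": [0,0,0],"roll": 0},
    {"claw": 0,"delta_pos": [0,0,0],"roll": 0}
  ]
}}

```text
time: 20.98
tcp_pos: [0.4546, 0.1909, 0.135]
eef_rot: [-180.0, 0.0, 80.4]
ft_force: [0.6, -1.1, -3.3]
gripper_width: 0.639
grasp_force: 30.0
```

```bash
python3 go.py .6551 -.2172 .018 80.3
```

```text
t 20.975 tcp [0.4546 0.1909 0.135 ] [-180.     0.    80.4] units [-9.23  6.64  2.92] turn -0.1 (tool +roll = yaw minus)
```

Emit:
{"op": "carry_out", "data": {
  "motion": [
    {"claw": 0,"delta_pos": [-0.25,0.18,0],"roll": 0},
    {"claw": 0,"delta_pos": [-0.5,0.36,0],"roll": 0},
    {"claw": 0,"delta_pos": [-0.7,0.5,0],"roll": 0},
    {"claw": 0,"delta_pos": [-0.75,0.54,0],"roll": 0},
    {"claw": 0,"delta_pos": [-0.75,0.54,0],"roll": 0},
    {"claw": 0,"delta_pos": [-0.75,0.54,0],"roll": 0},
    {"claw": 0,"delta_pos": [-0.75,0.54,0],"roll": 0},
    {"claw": 0,"delta_pos": [-0.75,0.54,0],"roll": 0},
    {"claw": 0,"delta_pos": [-0.75,0.54,0],"roll": 0},
    {"claw": 0,"delta_pos": [-0.75,0.54,0],"roll": 0},
    {"claw": 0,"delta_pos": [-0.75,0.54,0],"roll": 0},
    {"claw": 0,"delta_pos": [-0.7,0.5,0],"roll": 0}
  ]
}}

```text
time: 22.48
tcp_pos: [0.6312, -0.172, 0.1348]
eef_rot: [-180.0, 0.0, 80.3]
ft_force: [0.2, -0.1, -2.8]
gripper_width: 0.641
grasp_force: 30.0
```

Emit:
{"op": "carry_out", "data": {
  "motion": [
    {"claw": 0,"delta_pos": [-0.6,0.43,0],"roll": 0},
    {"claw": 0,"delta_pos": [-0.35,0.25,0.2],"roll": 0},
    {"claw": 0,"delta_pos": [-0.13,0.1,0.5],"roll": 0},
    {"claw": 0,"delta_pos": [0,0,0.7],"roll": 0},
    {"claw": 0,"delta_pos": [0,0,0.6],"roll": 0},
    {"claw": 0,"delta_pos": [0,0,0.3],"roll": 0},
    {"claw": 0,"delta_pos": [0,0,0],"roll": 0},
    {"claw": 0,"delta_pos": [0,0,0],"roll": 0}
  ]
}}

```text
time: 23.48
tcp_pos: [0.6554, -0.2177, 0.0444]
eef_rot: [179.9, 0.0, 80.3]
ft_force: [0.5, -0.3, -4.3]
gripper_width: 0.64
grasp_force: 30.0
```

```bash
python3 go.py .6551 -.2172 .019 80.3
```

```text
t 23.475 tcp [ 0.6554 -0.2177  0.0444] [179.9   0.   80.3] units [ 0.01 -0.01  0.64] turn -0.0 (tool +roll = yaw minus)
```

Emit:
{"op": "carry_out", "data": {
  "motion": [
    {"claw": 0,"delta_pos": [0,0,0.15],"roll": 0},
    {"claw": 0,"delta_pos": [0,0,0.2],"roll": 0},
    {"claw": 0,"delta_pos": [0,0,0.13],"roll": 0},
    {"claw": 0,"delta_pos": [0,0,0.06],"roll": 0},
    {"claw": 0,"delta_pos": [0,0,0.03],"roll": 0},
    {"claw": 0,"delta_pos": [0,0,0.03],"roll": 0},
    {"claw": 0,"delta_pos": [0,0,0.03],"roll": 0},
    {"claw": 0,"delta_pos": [0,0,0],"roll": 0}
  ]
}}

```text
time: 24.48
tcp_pos: [0.6548, -0.2178, 0.0187]
eef_rot: [180.0, 0.0, 80.3]
ft_force: [-0.7, 0.4, -0.3]
gripper_width: 0.642
grasp_force: 30.0
```

Emit:
{"op": "carry_out", "data": {
  "motion": [
    {"claw": 0,"delta_pos": [0,0,0.02],"roll": 0},
    {"claw": 0,"delta_pos": [0,0,0],"roll": 0},
    {"claw": 0,"delta_pos": [0,0,0],"roll": 0}
  ]
}}

```text
time: 24.85
tcp_pos: [0.6549, -0.2178, 0.0187]
eef_rot: [180.0, 0.0, 80.3]
ft_force: [-4.4, 1.9, 5.8]
gripper_width: 0.642
grasp_force: 30.0
```

Emit:
{"op": "carry_out", "data": {
  "motion": [
    {"claw": 0,"delta_pos": [0,0,-0.02],"roll": 0},
    {"claw": 0.4,"delta_pos": [0,0,0],"roll": 0},
    {"claw": 0.8,"delta_pos": [0,0,0],"roll": 0},
    {"claw": 1,"delta_pos": [0,0,0],"roll": 0},
    {"claw": 1,"delta_pos": [0,0,-0.3],"roll": 0},
    {"claw": 1,"delta_pos": [0,0,-0.7],"roll": 0},
    {"claw": 1,"delta_pos": [0,0,-0.7],"roll": 0},
    {"claw": 1,"delta_pos": [0,0,-0.3],"roll": 0},
    {"claw": 1,"delta_pos": [0,0,0],"roll": 0}
  ]
}}

```text
time: 25.98
tcp_pos: [0.6554, -0.218, 0.0996]
eef_rot: [179.9, 0.0, 80.3]
ft_force: [0.4, 0.0, -0.4]
gripper_width: 0.997
grasp_force: 0.0
```

```bash
python3 go.py .4586 -.1797 .076 80.3
```

```text
t 25.975 tcp [ 0.6554 -0.218   0.0996] [179.9   0.   80.3] units [ 0.12 -5.01  0.58] turn 0.0 (tool +roll = yaw minus)
```

Emit:
{"op": "carry_out", "data": {
  "motion": [
    {"claw": 1,"delta_pos": [0,-0.35,0],"roll": 0},
    {"claw": 1,"delta_pos": [0.02,-0.7,0],"roll": 0},
    {"claw": 1,"delta_pos": [0.02,-0.8,0],"roll": 0},
    {"claw": 1,"delta_pos": [0.02,-0.8,0],"roll": 0},
    {"claw": 1,"delta_pos": [0.02,-0.8,0],"roll": 0},
    {"claw": 1,"delta_pos": [0.02,-0.7,0],"roll": 0},
    {"claw": 1,"delta_pos": [0.02,-0.56,0],"roll": 0},
    {"claw": 1,"delta_pos": [0,-0.3,0.3],"roll": 0},
    {"claw": 1,"delta_pos": [0,0,0.28],"roll": 0},
    {"claw": 1,"delta_pos": [0,0,0],"roll": 0},
    {"claw": 1,"delta_pos": [0,0,0],"roll": 0}
  ]
}}

```text
time: 27.35
tcp_pos: [0.4584, -0.1793, 0.0748]
eef_rot: [-180.0, -0.0, 80.3]
ft_force: [0.0, -0.2, -0.7]
gripper_width: 0.994
grasp_force: 0.0
```

```bash
python3 go.py .4586 -.1797 .0155 80.3
```

```text
t 27.35 tcp [ 0.4584 -0.1793  0.0748] [-180.    -0.    80.3] units [-0.01  0.01  1.48] turn -0.0 (tool +roll = yaw minus)
```

Emit:
{"op": "carry_out", "data": {
  "motion": [
    {"claw": 1,"delta_pos": [0,0,0.4],"roll": 0},
    {"claw": 1,"delta_pos": [0,0,0.5],"roll": 0},
    {"claw": 1,"delta_pos": [0,0,0.36],"roll": 0},
    {"claw": 1,"delta_pos": [0,0,0.2],"roll": 0},
    {"claw": 1,"delta_pos": [0,0,0.02],"roll": 0},
    {"claw": 0.7,"delta_pos": [0,0,0],"roll": 0},
    {"claw": 0.4,"delta_pos": [0,0,0],"roll": 0},
    {"claw": 0.1,"delta_pos": [0,0,0],"roll": 0},
    {"claw": 0.1,"delta_pos": [0,0,0],"roll": 0},
    {"claw": 0.1,"delta_pos": [0,0,0],"roll": 0}
  ],
  "force": 30
}}

```text
time: 28.6
tcp_pos: [0.4582, -0.1794, 0.0162]
eef_rot: [180.0, 0.0, 80.3]
ft_force: [-1.1, 0.7, 3.2]
gripper_width: 0.732
grasp_force: 30.0
```

Emit:
{"op": "carry_out", "data": {
  "motion": [
    {"claw": 0.1,"delta_pos": [0,0,-0.2],"roll": 0},
    {"claw": 0.1,"delta_pos": [0,0,-0.5],"roll": 0},
    {"claw": 0.1,"delta_pos": [0,0,-0.8],"roll": 0},
    {"claw": 0.1,"delta_pos": [0,0,-0.8],"roll": 0},
    {"claw": 0.1,"delta_pos": [0,0,-0.5],"roll": 0},
    {"claw": 0.1,"delta_pos": [0,0,-0.2],"roll": 0},
    {"claw": 0.1,"delta_pos": [0,0,0],"roll": 0},
    {"claw": 0.1,"delta_pos": [0,0,0],"roll": 0}
  ]
}}

```text
time: 29.6
tcp_pos: [0.457, -0.1786, 0.1344]
eef_rot: [-179.9, -0.0, 80.3]
ft_force: [0.6, 0.5, -3.8]
gripper_width: 0.725
grasp_force: 30.0
```

```bash
python3 go.py .6434 .1954 .019 80.3
```

```text
t 29.6 tcp [ 0.457  -0.1786  0.1344] [-179.9   -0.    80.3] units [10.    3.02  2.89] turn 0.0 (tool +roll = yaw minus)
```

Emit:
{"op": "carry_out", "data": {
  "motion": [
    {"claw": 0.1,"delta_pos": [0.25,0.08,0],"roll": 0},
    {"claw": 0.1,"delta_pos": [0.5,0.15,0],"roll": 0},
    {"claw": 0.1,"delta_pos": [0.75,0.23,0],"roll": 0},
    {"claw": 0.1,"delta_pos": [0.85,0.26,0],"roll": 0},
    {"claw": 0.1,"delta_pos": [0.85,0.26,0],"roll": 0},
    {"claw": 0.1,"delta_pos": [0.85,0.26,0],"roll": 0},
    {"claw": 0.1,"delta_pos": [0.85,0.26,0],"roll": 0},
    {"claw": 0.1,"delta_pos": [0.85,0.26,0],"roll": 0},
    {"claw": 0.1,"delta_pos": [0.85,0.26,0],"roll": 0},
    {"claw": 0.1,"delta_pos": [0.85,0.26,0],"roll": 0},
    {"claw": 0.1,"delta_pos": [0.85,0.26,0],"roll": 0},
    {"claw": 0.1,"delta_pos": [0.75,0.22,0],"roll": 0}
  ]
}}

```text
time: 31.1
tcp_pos: [0.6275, 0.1611, 0.1345]
eef_rot: [-179.9, 0.0, 80.3]
ft_force: [0.1, 0.1, -3.6]
gripper_width: 0.731
grasp_force: 30.0
```

Emit:
{"op": "carry_out", "data": {
  "motion": [
    {"claw": 0.1,"delta_pos": [0.55,0.15,0],"roll": 0},
    {"claw": 0.1,"delta_pos": [0.3,0.08,0.2],"roll": 0},
    {"claw": 0.1,"delta_pos": [0.1,0.03,0.5],"roll": 0},
    {"claw": 0.1,"delta_pos": [0,0,0.7],"roll": 0},
    {"claw": 0.1,"delta_pos": [0,0,0.6],"roll": 0},
    {"claw": 0.1,"delta_pos": [0,0,0.3],"roll": 0},
    {"claw": 0.1,"delta_pos": [0,0,0],"roll": 0},
    {"claw": 0.1,"delta_pos": [0,0,0],"roll": 0}
  ]
}}

```text
time: 32.1
tcp_pos: [0.6451, 0.1947, 0.0447]
eef_rot: [179.9, -0.0, 80.3]
ft_force: [0.9, 0.9, -3.5]
gripper_width: 0.727
grasp_force: 30.0
```

```bash
python3 go.py .6434 .1954 .019 80.3
```

```text
t 32.1 tcp [0.6451 0.1947 0.0447] [179.9  -0.   80.3] units [ 0.01 -0.05  0.64] turn 0.0 (tool +roll = yaw minus)
```

Emit:
{"op": "carry_out", "data": {
  "motion": [
    {"claw": 0.1,"delta_pos": [0.01,-0.04,0.15],"roll": 0},
    {"claw": 0.1,"delta_pos": [0,0,0.2],"roll": 0},
    {"claw": 0.1,"delta_pos": [0,0,0.13],"roll": 0},
    {"claw": 0.1,"delta_pos": [0,0,0.06],"roll": 0},
    {"claw": 0.1,"delta_pos": [0,0,0.03],"roll": 0},
    {"claw": 0.1,"delta_pos": [0,0,0.03],"roll": 0},
    {"claw": 0.1,"delta_pos": [0,0,0.03],"roll": 0},
    {"claw": 0.1,"delta_pos": [0,0,0],"roll": 0},
    {"claw": 0.1,"delta_pos": [0,0,0],"roll": 0}
  ]
}}

```text
time: 33.22
tcp_pos: [0.6431, 0.1955, 0.0192]
eef_rot: [180.0, -0.0, 80.3]
ft_force: [-2.8, -0.2, 3.2]
gripper_width: 0.728
grasp_force: 30.0
```

Emit:
{"op": "carry_out", "data": {
  "motion": [
    {"claw": 0.1,"delta_pos": [0,0,-0.02],"roll": 0},
    {"claw": 0.5,"delta_pos": [0,0,0],"roll": 0},
    {"claw": 0.8,"delta_pos": [0,0,0],"roll": 0},
    {"claw": 1,"delta_pos": [0,0,0],"roll": 0},
    {"claw": 1,"delta_pos": [0,0,-0.3],"roll": 0},
    {"claw": 1,"delta_pos": [0,0,-0.7],"roll": 0},
    {"claw": 1,"delta_pos": [0,0,-0.9],"roll": 0},
    {"claw": 1,"delta_pos": [0,0,-0.9],"roll": 0},
    {"claw": 1,"delta_pos": [0,-0.5,-0.4],"roll": 0},
    {"claw": 1,"delta_pos": [0,-0.8,0],"roll": 0},
    {"claw": 1,"delta_pos": [0,-0.8,0],"roll": 0},
    {"claw": 1,"delta_pos": [0,-0.8,0],"roll": 0}
  ]
}}

```text
time: 34.72
tcp_pos: [0.5279, 0.2152, 0.1485]
eef_rot: [179.9, -0.0, 80.3]
ft_force: [1.2, 0.3, 0.3]
gripper_width: 1.0
grasp_force: 0.0
```

Emit:
{"op": "carry_out", "data": {
  "motion": [
    {"claw": 1,"delta_pos": [0,-0.8,0],"roll": 0},
    {"claw": 1,"delta_pos": [0,-0.5,0],"roll": 0},
    {"claw": 1,"delta_pos": [0,0,0],"roll": 0},
    {"claw": 1,"delta_pos": [0,0,0],"roll": 0}
  ]
}}

```text
time: 35.22
tcp_pos: [0.4783, 0.2238, 0.1483]
eef_rot: [179.9, -0.0, 80.3]
ft_force: [-0.1, -0.6, 0.9]
gripper_width: 0.999
grasp_force: 0.0
```

```bash
python3 - <<'E'
from h import *
d=snap('top','top6'); P=cloud(d)
for n,c,R,z,s in(('cell',(.6434,.1954),.03,.043,0),('cuv',(.6488,.0137),.018,.053,0),('carr',(.6551,-.2172),.045,.043,0),('cup',(.4593,.0115),.019,.053,0)):
    m=(d['z_map']>0)&(abs(P[...,2]-z)<.008)&(np.hypot(P[...,0]-c[0],P[...,1]-c[1])<.062)
    v,u=np.nonzero(m); q=onplane(d,np.c_[u,v],z)
    if len(q)<5: print(n,len(q)); continue
    A=np.c_[P[m][:,:2]-c,np.ones(m.sum())]; f=np.linalg.lstsq(A,P[m][:,2],rcond=None)[0]
    print(n,len(q),cv2.minAreaRect((q[:,:2]*1000).astype(np.float32)),'topz',np.median(P[m][:,2]).round(4),'slope',f[:2].round(3))
a=cv2.imread('pics/top6.png')[120:270,150:410]; d=snap('side','side6'); b=cv2.imread('pics/side6.png')[130:290,150:350]
cv2.imwrite('pics/fin.png',np.vstack([cv2.resize(a,(520,300),interpolation=2),cv2.resize(b,(520,300),interpolation=2)]))
E
```

```text
cell 596 ((640.8411254882812, 191.26092529296875), (64.22294616699219, 62.635894775390625), 1.8366477489471436) topz 0.0416 slope [0.019 0.015]
cuv 242 ((648.1873779296875, 16.193763732910156), (39.74445343017578, 37.746097564697266), 10.886309623718262) topz 0.0513 slope [0.011 0.008]
carr 1018 ((652.537353515625, -215.7242431640625), (101.25051879882812, 58.07246780395508), 80.68914031982422) topz 0.0412 slope [ 0.004 -0.   ]
cup 91 ((460.1670227050781, 13.653488159179688), (38.095481872558594, 35.85100555419922), 0.05125368759036064) topz 0.0515 slope [-0.006 -0.015]
```

View pics/fin.png

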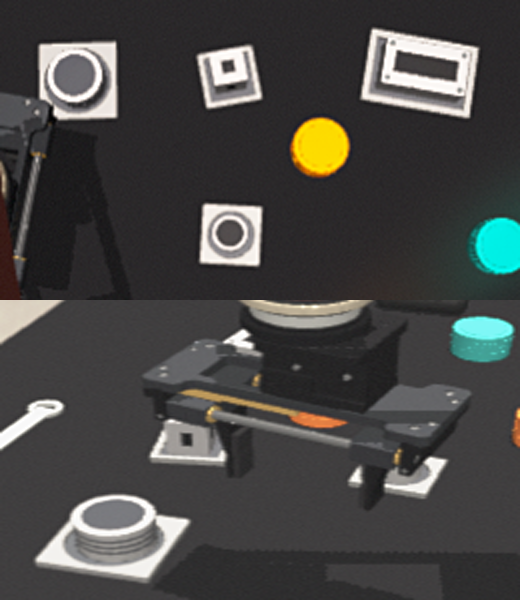

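All four holders are inside their matching recesses: cell (75,77), cuvette (229,68), carrier (425,70) and cup (231,234) in the upper panel. Their tops are level at the seated heights and each is off centre by less than the clearance.

```bash
python3 -c "
from rig import arm
print(arm.sign_off())"
```

```text
the job is handed in; nothing more can be done
None
```

All four holders were set down under control in their matching seats, upright and flat by the last camera check, and the job was handed in at about 35 s with the bottle and mouse left alone.

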